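# Load a moulded sheath into the sprung clamping jig

## Task

Draw the stiff shutter of the clamping jig out until its pointer tab is level with the index post. Then press the sprung jaw back with the mouth end of the longer black sheath, slip the sheath down into the gap and let go, so that it stands upright and flat on the deck, centred, clamped between the jaw and the fixed stop with its narrow tip against the stop. Leave the shorter sheath where it stands.

Things in the scene. Friction and masses are not known exactly. Their poses are not given: they have to be found in the camera images.
- jig: Aluminium clamping jig fixed to the table; deck 130 mm (x) by 262 mm (y), its top 15 mm above the table. Origin: at table height under the middle of the nest. +y runs from sprung jaw to fixed stop; -x is the side where the shutter comes out (roughly to the robot). The nest between jaw and stop is centred on x = 0 and open at both x sides.
- jaw (a joint): Travel of the sprung jaw, m: 0 at rest (gap to the stop 95 mm, less than the long sheath), grows as it is pressed to the jig's -y, at most 0.05; 0.025 with the long sheath clamped. Pushes back about 5 N at 0, 9 N at 0.025, 13 N at 0.05; returns when let go and holds a sheath at the height where it is released. Spring housing behind it, jig y -135 to -170, top at z = 70 mm.
- jaw_face (a point): Middle of the jaw's face towards the stop, jig y = -40 mm at rest, 51 mm above the table; moves with the jaw. The jaw is a steel block 60 mm wide (x), 25 thick (y), from 17 to 85 mm above the table: 45 mm taller than the stop, so that a sheath held just above the stop can press on its upper part.
- stop_face (a point): Middle of the fixed stop's face towards the jaw, at jig y = +55 mm, 27.5 mm above the table. The stop is a steel block 70 mm wide (x), 25 thick (y), its top 40 mm above the table.
- shutter (a joint): How far the shutter is drawn out to the jig's -x, m, 0 to 0.10; starts at 0 to 0.02, stays where left; friction about 7 N. At 0.075 its pointer tab is level with the index post. Steel plate 88 mm wide, 130 long, its top 6.5 mm above the deck; pushed in, it covers the nest to jig x = +35 mm and no sheath can reach the deck; at 0.075 its inner edge is at x = -40 mm.
- shutter_handle (a point): Middle of the top edge of the shutter's handle, an upright black plate 12 mm thick (jig x), 70 long (jig y), from 21.5 to 62.5 mm above the table. The point is at jig y = +7.5 mm, x = -85 mm less the shutter's travel. A thin steel pointer tab sticks out about 18 mm from the handle's +y end.
- index_post (a point): top of the index post, a steel pin of 10 mm diameter on the shutter's +y rail at jig x = -160, y = +67 mm, top 60 mm above the table
- long_sheath: The longer of two black moulded plastic sheaths standing on the table: 120 mm long (own y), 36 wide (own x; 38 at the mouth collar, 26 over the last 20 mm at the tip), 58 tall, about 130 g. Origin: centre of its underside; +y points to the narrow tip, -y to the mouth. Starts with its y within about 0.6 rad of the jig's y.
- long_sheath_tip (a point): middle of the tip end face of the long sheath, 60 mm from its centre along +y, 29 mm above its underside
- long_sheath_mouth (a point): middle of the mouth end face of the long sheath, 60 mm from its centre along -y, 29 mm above its underside
- short_sheath: the shorter sheath, same shape but 85 mm long; stays where it is. The two may stand in either of two places. Origin: centre of its underside
There are look-alikes about, which are no part of the job. Leave any turquoise or white look-alike of the long_sheath alone.

How it is judged:
By the outcome, as a careful person would: the job done as asked, in the order asked, and still so for the second after the job is handed in, with the robot touching nothing.
It also fails if it takes over 58 s, if anything falls off the work surface, if the arm or the gripper's body presses on something with over 40 N, if the wrist force passes 120 N, or if a joint passes its speed limit or range.

## Robot

A 6-joint arm with a two-finger parallel gripper is mounted at the origin on the work surface. World frame = base frame: x ahead of the robot, y to its left, z up, the work surface at z = 0. Lengths are in mm, angles in rad, forces in N, time in s.
With the tool pointing down it reaches from about 275 to 725 mm from the base axis. Payload 5.6 kg.
Tool frame: the origin (TCP) lies between the finger pads; the fingertips stand 19 mm ahead of it and the grasp point (between the pads) is the TCP; z points along the fingers, y is the line along which they close (so a half turn about z gives the same grasp; the last joint's range is limited). The gripper opens to 85 mm and grips with 20 to 120 N. Pads are 22 mm wide; open, the fingers measure 114 mm over their backs; the gripper's body (76 mm by 85 mm) begins 54 mm behind the grasp point. The pads swing forward as they close: fully open they stand 13 mm farther back than shut.
Start: joints at [-0.875, 0.255, 0.108, 0, -1.424, -0.285], TCP at [219.657, -504.226, 250.283] pointing down, gripper open.
Joint ranges: [-2.95, 2.95], [-1.21, 1.97], [-1.09, 1.5], [-2.87, 1.71], [-2.94, -0.07], [-3.05, 3.05]. Speed limits (rad/s): [2.57, 2.57, 3.14, 3.14, 3.14, 3.14].

## Interface

Orientations are given as a unit quaternion [w, x, y, z].
In Python, from plant import robot gives the robot as it stands. The module is installed in compiled form; this text tells all that it offers.
- The arm moves only by the tool arm_command, never from a script. Its argument "targets" is a list that holds one entry, the list of rows, each a list of 7 numbers: the shift along the tool's x, y, z in mm, then the turn, a rotation vector about the tool's x, y, z in rad, then the closure in counts, from 0 (fully open) to 255 (shut). In form: [[[dx, dy, dz, ax, ay, az, claw], ...]]. A call has 1 to 5 rows; each row is the pose to reach, as a shift and turn from the pose commanded when the call began, along the tool's axes at that moment; what a row does not reach only later rows make up. A row lasts 1/10 s, in which the tool goes at most 50 mm and 8.59 degrees, less where a joint would pass 70% of its speed; a pose out of reach is approached as far as the arm can. A call with a gripper value outside its range is refused whole. The fingers move at their own pace and stop on an object; the grip force is fixed at half the most. Time passes only in rows, so rows that repeat a pose let the fingers close. It gives the time, the measured TCP pose, the force, the opening and the grip force at its end, in the units of the state.
- robot.sense(): the state, without advancing time (a new reading comes with each control period).
- robot.camera(name): name is "side" or "top" or "wrist"; returns a dict with "img" (384x512x3 uint8, blue, green, red), "z_map" (384x512 float32, mm along the optical axis (not along the pixel's ray), 0 where there is no reading), "mtx" (3x3 intrinsics, pixels), "extrinsics" (4x4, takes a point from world to camera coordinates); the wrist camera has in their place "tool_from_camera" (4x4, takes a point from camera to tool coordinates, whose origin is the TCP and whose axes are the flange's). Camera axes: x right, y down, z forward; pixel columns grow to the right and rows downward; lengths in mm; the calibration is good to about 2 mm. A picture is of the moment at which its call begins: read the wrist's pose just before it.
- robot.close_job(): hands the job in; it is judged then, once.
The state is a dict: "time": time; "q": joint angles; "qd": joint speeds; "joint_efforts": joint torques, N m; "ee_pos": TCP position; "ee_rot": TCP orientation; "contact_force": force on the tool from outside, world axes, zero at the start; "wrist_torque": the same for the moment, N m; "width": opening from 0.0 (shut) to 1.0 (fully open); "grip_force": force on a finger pad.
Only numpy, scipy, OpenCV 4.12 (cv2) and the standard library are available. Lean on these libraries where they do the work, as an engineer would, in place of code of your own. Each camera call takes 0.05 s, during which the arm holds its last target. There are 200 camera calls.

## Working session

There is one attempt and no reset: what is moved stays moved. The work goes in short steps, Python scripts to look and compute and a tool call to move; the robot and the scene stay as the last step left them, time stands still between calls to the robot, and variables do not carry over. Pictures are saved under pics/ and viewed, at most 10 in all, crops included, and the job is handed in when it is done.

Besides the shell and the picture viewer there is one more tool, called after "Request:" as name(argument=value, ...), one argument or row to a line, values as JSON. arm_command: Moves the arm, as the interface text tells. Its arguments: {"type":"object","properties":{"targets":{"type":"array","items":{"type":"array","items":{"type":"array","items":{"type":"number"}}}}},"required":["targets"]}

```bash
mkdir -p pics; ls
cat > h.py <<'E'
import numpy as np, cv2
from plant import robot
def snap(n,f):
    s=robot.sense(); c=robot.camera(n); cv2.imwrite(f'pics/{f}.png',c['img'])
    if n=='wrist':
        w,x,y,z=s['ee_rot']
        from scipy.spatial.transform import Rotation as R
        T=np.eye(4);T[:3,:3]=R.from_quat([x,y,z,w]).as_matrix();T[:3,3]=s['ee_pos']
        c['W']=T@c['tool_from_camera']
    else: c['W']=np.linalg.inv(c['extrinsics'])
    np.savez(f'pics/{f}.npz',**{k:c[k] for k in('img','z_map','mtx','W')})
    return c
def load(f): return np.load(f'pics/{f}.npz')
def ray(c,u,v):
    d=np.linalg.inv(c['mtx'])@[u,v,1]; return c['W'][:3,3],c['W'][:3,:3]@d
def plane(c,u,v,z):
    o,d=ray(c,u,v); return o+d*(z-o[2])/d[2]
def depth(c,u,v):
    o,d=ray(c,u,v); return o+d*c['z_map'][int(round(v)),int(round(u))]
def tri(c1,p1,c2,p2):
    (a,d),(b,e)=ray(c1,*p1),ray(c2,*p2)
    t=np.linalg.lstsq(np.c_[d,-e],b-a,rcond=None)[0]
    P,Q=a+d*t[0],b+e*t[1]; return (P+Q)/2,np.linalg.norm(P-Q)
def cloud(c):
    h,w=c['z_map'].shape; u,v=np.meshgrid(np.arange(w),np.arange(h))
    d=np.stack([u,v,np.ones_like(u)],-1)@np.linalg.inv(c['mtx']).T
    return (d*c['z_map'][...,None])@c['W'][:3,:3].T+c['W'][:3,3]
E
python3 - <<'E'
from h import *
a=snap('top','top0');b=snap('side','side0')
cv2.imwrite('pics/both.png',cv2.resize(np.vstack([a['img'],b['img']]),(448*1,672))) if 0 else None
print(robot.sense()); print(a['W'],b['W'],a['mtx'])
E
```

```text
pics
{'time': 0.1, 'q': array([-8.75417554e-01,  2.55680725e-01,  1.07134303e-01, -3.85804250e-04,
       -1.42388822e+00, -2.84594167e-01]), 'qd': array([-0.00062516, -0.0008287 ,  0.00256349,  0.00217713,  0.00035175,
       -0.00030201]), 'joint_efforts': array([-3.25048481e-03, -3.87601697e+01,  2.38475454e+01,  5.37806690e+00,
       -3.80425947e-03, -9.92885987e-06]), 'ee_pos': array([ 219.5087573 , -503.85865158,  249.49563698]), 'ee_rot': array([-2.17155142e-04, -2.03923364e-01,  9.78986493e-01,  8.12567422e-04]), 'contact_force': array([-0.36762619,  0.19617659,  0.16761719]), 'wrist_torque': array([ 0.02448299, -0.01992333,  0.01503692]), 'grip_force': 0.0, 'width': 0.998053891685396}
[[-2.30148342e-02 -9.88975966e-01  1.46276645e-01  3.70795835e+02]
 [-9.99704283e-01  2.39157202e-02  4.40291850e-03  1.27395733e+02]
 [-7.85269190e-03 -1.46132056e-01 -9.89233924e-01  9.87000423e+02]
 [ 0.00000000e+00  0.00000000e+00  0.00000000e+00  1.00000000e+00]] [[-8.26825190e-01 -2.77789472e-01  4.89073731e-01  1.57248769e+02]
 [-5.61947963e-01  4.45041889e-01 -6.97246157e-01  6.50662776e+02]
 [-2.39706552e-02 -8.51334673e-01 -5.24075072e-01  4.98672826e+02]
 [ 0.00000000e+00  0.00000000e+00  0.00000000e+00  1.00000000e+00]] [[385.8071961    0.         254.9976031 ]
 [  0.         385.8071961  196.17798257]
 [  0.           0.           1.        ]]
```

View pics/top0.png

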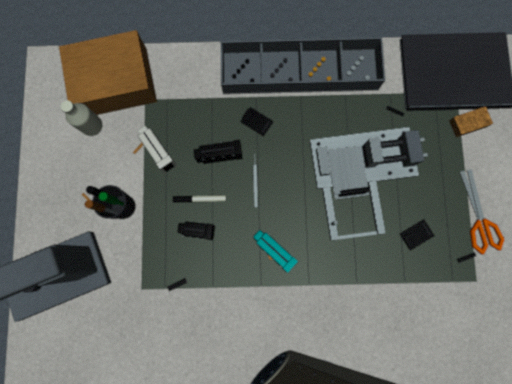

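View pics/side0.png

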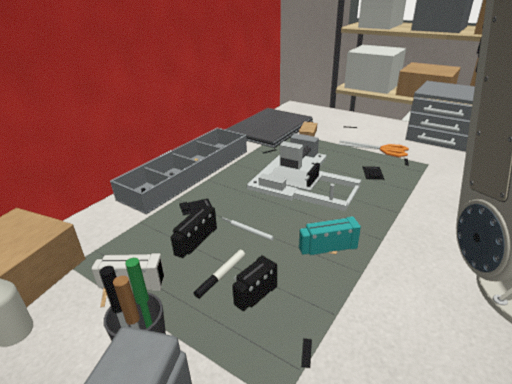

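The top view shows black sheaths at (218,151), which looks longer, and (197,230), which looks shorter. The turquoise look-alike is at (275,250) and the white one at (155,148). The jig is at about (365,160), with the jaw housing to the right at (410,148), so jig +y is about world +y. The shutter handle is at (352,190). The side view agrees: black sheaths at (195,228) and (256,283), jig at (300,170).

Run:
```python
from h import *
a=load('top0');P=cloud(a)
im=cv2.convertScaleAbs(a['img'],alpha=1.6,beta=20)
A=cv2.resize(im[120:250,300:440],None,fx=4,fy=4,interpolation=cv2.INTER_CUBIC)
B=cv2.resize(im[120:250,170:250],None,fx=4,fy=4,interpolation=cv2.INTER_CUBIC)[:,:,:]
cv2.imwrite('pics/crop0.png',cv2.resize(np.hstack([B,A]),None,fx=.9,fy=.9))
for n,(x0,y0,x1,y1) in dict(far=(185,135,250,170),near=(170,215,222,245)).items():
    r=P[y0:y1,x0:x1]; m=(r[...,2]>45)&(r[...,2]<75)
    q=r[m]; print(n,m.sum(),np.percentile(q[:,2],[10,50,90]),cv2.minAreaRect(q[:,:2].astype(np.float32)))
r=P[120:250,300:440]
for lo,hi in((8,18),(18,26),(36,44),(50,66),(66,75),(78,92)):
    m=(r[...,2]>lo)&(r[...,2]<hi); q=r[m]; print(lo,hi,m.sum(),cv2.minAreaRect(q[:,:2].astype(np.float32)),q[:,2].mean())
```

```text
far 683 [50.56965941 55.27512145 57.76304593] ((627.30517578125, 224.9566192626953), (38.15684509277344, 120.11580657958984), 6.123934745788574)
near 507 [50.59219795 55.82406601 58.08269276] ((430.3548278808594, 281.4183044433594), (85.50652313232422, 37.173912048339844), 81.93285369873047)
8 18 3534 ((523.4427490234375, -159.6858673095703), (305.1088562011719, 262.23101806640625), 6.22088098526001) 13.322854527478825
18 26 1104 ((541.7767944335938, -159.7963409423828), (242.7218475341797, 245.6727294921875), 8.049407958984375) 19.735688618781086
36 44 430 ((548.7301025390625, -170.74183654785156), (199.53814697265625, 271.3705139160156), 6.721935749053955) 39.56893518126211
50 66 537 ((567.970458984375, -148.53477478027344), (119.79818725585938, 301.4048767089844), 34.41476821899414) 59.90585897056789
66 75 296 ((616.7023315429688, -212.0680694580078), (79.51581573486328, 129.65345764160156), 5.62203311920166) 67.90172788466761
78 92 256 ((611.5118408203125, -160.75106811523438), (60.034725189208984, 26.29147720336914), 7.223215103149414) 81.94860466248923
```

View pics/crop0.png

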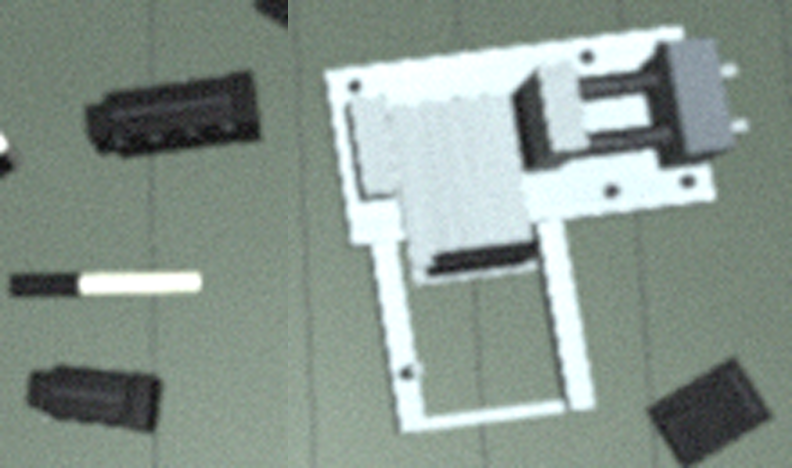

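The far black piece measures 120 x 38 mm with its top at about 58 mm, and its tip is the narrow end to the left. So it is the long sheath. The near one measures 85 x 37 and is the short one. In the crop the handle's black edge is at about (480,258), the index post at (406,372), the jaw at (555,110) and the stop at (370,145). The things that could be confused are the turquoise (275,250), the white (155,148), the short sheath (197,230) and some black blocks. I choose (218,151) for the sheath.

```bash
cat >> h.py <<'E'
from scipy.spatial.transform import Rotation as R
YAW=np.radians(6.2); JO=np.array([605.7,-108.6])
def jig(x,y): 
    c,s=np.cos(YAW),np.sin(YAW); return JO+[c*x-s*y,s*x+c*y]
def tojig(p):
    c,s=np.cos(YAW),np.sin(YAW); d=np.asarray(p)[...,:2]-JO
    return np.stack([c*d[...,0]+s*d[...,1],-s*d[...,0]+c*d[...,1]],-1)
def need(x,y,z,yaw=None):   # shift+turn in tool axes; tool y at world angle yaw
    yaw=YAW if yaw is None else yaw
    s=robot.sense(); w,a,b,c=s['ee_rot']; M=R.from_quat([a,b,c,w]).as_matrix()
    ty=np.array([np.cos(yaw),np.sin(yaw),0]); tz=np.array([0,0,-1.]); T=np.c_[np.cross(ty,tz),ty,tz]
    d=M.T@(np.array([x,y,z])-s['ee_pos']); r=R.from_matrix(M.T@T).as_rotvec()
    print('need',d.round(1),r.round(3),'at',s['ee_pos'].round(1),'t',round(s['time'],2),'w',round(s['width'],3),'F',s['contact_force'].round(1),'g',round(s['grip_force'],1))
E
python3 - <<'E'
from h import *
a=load('top0');b=load('side0');P=cloud(a)
g=a['img'].max(2); J=tojig(P)
m=(g<70)&(abs(J[...,0]+90)<35)&(abs(J[...,1]-7.5)<50)&(P[...,2]>45)&(P[...,2]<75)
print(m.sum(),P[m].mean(0),cv2.minAreaRect(J[m].astype(np.float32)),J[m].mean(0))
# side view depth as second view
Q=cloud(b);K=tojig(Q);m=(b['img'].max(2)<70)&(abs(K[...,0]+95)<40)&(abs(K[...,1]-7.5)<50)&(Q[...,2]>50)&(Q[...,2]<75)
print(m.sum(),cv2.minAreaRect(K[m].astype(np.float32)),np.percentile(Q[m][:,2],[50,95]))
m=(Q[...,2]>76)&(Q[...,2]<92)&(abs(K[...,0])<50)&(abs(K[...,1]+52)<40);print('jaw side',m.sum(),cv2.minAreaRect(K[m].astype(np.float32)))
p=jig(-95,7.5);need(*p,200)
E
```

```text
155 [ 515.2397623  -109.98992945   58.19783069] ((-89.39356994628906, 8.384449005126953), (67.57120513916016, 12.413431167602539), 89.79222869873047) [-90.081244     8.38784769]
76 ((-89.58826446533203, 4.304374694824219), (10.324456214904785, 69.2548599243164), 1.0258325338363647) [59.87810451 62.8548289 ]
jaw side 140 ((0.7315883636474609, -55.61958312988281), (28.366939544677734, 60.68535614013672), 89.33340454101562)
need [-423.4  243.6   49.9] [ 1.000e-03 -2.000e-03  1.873e+00] at [ 219.5 -503.9  249.5] t 0.1 w 0.998 F [-0.4  0.2  0.2] g 0.0
```

Request:
arm_command(
  targets=[
    [[-42,24,5,0,0,-0.13,0],[-84,48,10,0,0,-0.26,0],[-127,73,15,0,0,-0.39,0],[-170,98,20,0,0,-0.52,0],[-212,122,25,0,0,-0.64,0]],
  ],
)

```text
time: 0.6
ee_pos: [365.9, -305.8, 224.9]
ee_rot: [-0.0, -0.504, 0.864, 0.0]
contact_force: [1.4, -0.3, 0.7]
width: 1.0
grip_force: 0.0
```

```bash
python3 -c "
from h import *
need(*jig(-95,7.5),200)"
```

```text
need [-240.4  -30.1   24.9] [ 0.    -0.     2.518] at [ 365.9 -305.8  224.9] t 0.6 w 1.0 F [ 1.4 -0.3  0.7] g 0.0
```

Request:
arm_command(
  targets=[
    [[-48,-6,5,0,0,-0.13,0],[-96,-12,10,0,0,-0.26,0],[-144,-18,15,0,0,-0.39,0],[-192,-24,20,0,0,-0.52,0],[-240,-30,25,0,0,-0.62,0]],
  ],
)

```text
time: 1.1
ee_pos: [511.2, -112.4, 199.9]
ee_rot: [0.0, 0.743, -0.669, -0.0]
contact_force: [1.5, -0.9, 0.2]
width: 1.001
grip_force: 0.0
```

Request:
arm_command(
  targets=[
    [[0,0,0,0,0,0,0],[0,0,0,0,0,0,0]],
  ],
)

```text
time: 1.3
ee_pos: [510.6, -113.4, 199.5]
ee_rot: [0.001, 0.742, -0.67, -0.001]
contact_force: [-0.5, -0.2, 0.6]
width: 1.0
grip_force: 0.0
```

Run:
```python
from h import *
need(*jig(-95,7.5),200)
c=snap('wrist','w1');P=cloud(c);J=tojig(P);z=P[...,2]
def rep(n,m): print(n,m.sum(),cv2.minAreaRect(J[m].astype(np.float32)) if m.sum() else '',z[m].mean())
rep('handle',(c['img'].max(2)<80)&(z>50)&(z<75)&(abs(J[...,0]+95)<30)&(abs(J[...,1])<60))
rep('jaw',(z>78)&(z<95)&(abs(J[...,0])<60)&(abs(J[...,1]+52)<50))
rep('stop',(z>34)&(z<46)&(abs(J[...,0])<60)&(abs(J[...,1]-67)<30))
rep('post',(z>54)&(z<66)&(abs(J[...,0]+160)<20)&(abs(J[...,1]-67)<25))
print(c['tool_from_camera'].round(2))
```

```text
need [-2.  -0.  -0.5] [ 0.000e+00 -3.000e-03  3.135e+00] at [ 510.6 -113.4  199.5] t 1.3 w 1.0 F [-0.5 -0.2  0.6] g 0.0
handle 990 ((-89.15433502197266, 2.14434814453125), (69.08879852294922, 11.873862266540527), 88.87600708007812) 60.93811301009402
jaw 2789 ((0.6181106567382812, -57.54265594482422), (24.18907356262207, 60.71335220336914), 89.51714324951172) 83.76460086580207
stop 1734 ((0.8450202941894531, 62.25822830200195), (69.71479797363281, 26.269996643066406), 0.16620591282844543) 38.696630585338305
post 98 ((-158.7171630859375, 62.28913116455078), (9.4862060546875, 9.066824913024902), 18.22540283203125) 58.39045101332785
[[  -0.     -0.95   -0.3    77.96]
 [   1.     -0.      0.      0.84]
 [  -0.     -0.3     0.95 -122.49]
 [   0.      0.      0.      1.  ]]
```

View pics/w1.png

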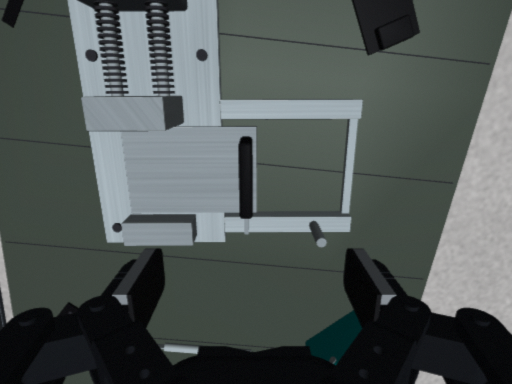

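The wrist view at 200 mm height shows the handle at (246,178), with its tab at (246,228). The post is at (318,235), the stop at (160,230) and the jaw at (125,113). Wrist and side views agree that the jig sits about 4.5 mm further to -y, so I shift the origin.

```bash
sed -i 's/JO=np.array(.*/JO=np.array([606.9,-113.0])/' h.py; python3 -c "
from h import *
need(*jig(-90,7.5),48)"
```

```text
need [  1.6  -6.4 151.9] [-0.000e+00 -2.000e-03  3.133e+00] at [ 510.3 -114.3  199.9] t 1.35 w 0.998 F [-0.4 -0.1 -0.1] g 0.0
```

Request:
arm_command(
  targets=[
    [[2,-6,45,0,0,-0.01,0],[2,-6,85,0,0,-0.01,0],[2,-6,120,0,0,-0.01,0],[2,-6,145,0,0,-0.01,0],[2,-6,152,0,0,-0.01,0]],
  ],
)

```text
time: 1.85
ee_pos: [514.1, -116.9, 45.8]
ee_rot: [0.002, 0.744, -0.668, -0.002]
contact_force: [-1.1, -0.8, -0.4]
width: 1.002
grip_force: 0.0
```

```bash
sed -i 's/yaw=YAW if yaw is None else yaw/yaw=YAW+np.pi if yaw is None else yaw/' h.py; python3 -c "
from h import *
need(*jig(-90,7.5),48)"
```

```text
need [-1.4 -2.7 -2.2] [ 0.005  0.001 -0.001] at [ 514.1 -116.9   45.8] t 1.85 w 1.002 F [-1.1 -0.8 -0.4] g 0.0
```

Request:
arm_command(
  targets=[
    [[0,-2,-1,0,0,0,0],[0,-2,-1,0,0,0,255],[0,-2,-1,0,0,0,255],[0,-2,-1,0,0,0,255],[0,-2,-1,0,0,0,255]],
  ],
)

```text
time: 2.35
ee_pos: [519.1, -115.5, 50.0]
ee_rot: [-0.001, 0.745, -0.667, 0.001]
contact_force: [-0.2, 0.1, 0.2]
width: 0.332
grip_force: 0.0
```

Request:
arm_command(
  targets=[
    [[0,0,0,0,0,0,255],[0,0,0,0,0,0,255],[0,0,0,0,0,0,255],[0,0,0,0,0,0,255],[0,0,0,0,0,0,255]],
  ],
)

```text
time: 2.85
ee_pos: [518.7, -115.5, 49.8]
ee_rot: [-0.0, 0.745, -0.667, 0.0]
contact_force: [-2.8, 1.1, 5.5]
width: 0.135
grip_force: 59.2
```

```bash
python3 -c "
from h import *
need(*jig(-160,7.5),48);print(tojig(robot.sense()['ee_pos']))"
```

```text
need [-0.6 72.   1.8] [-0.    -0.     0.002] at [ 518.7 -115.5   49.8] t 2.85 w 0.135 F [-2.8  1.1  5.5] g 59.2
[-87.98548699   7.04685913]
```

Request:
arm_command(
  targets=[
    [[0,8,0,0,0,0,255],[0,22,0,0,0,0,255],[0,38,0,0,0,0,255],[0,54,0,0,0,0,255],[0,66,0,0,0,0,255]],
  ],
)

```text
time: 3.35
ee_pos: [455.5, -122.2, 49.8]
ee_rot: [-0.002, 0.745, -0.667, 0.002]
contact_force: [9.0, 1.8, -5.1]
width: 0.127
grip_force: 59.0
```

Request:
arm_command(
  targets=[
    [[0,4,0,0,0,0,255],[0,6,0,0,0,0,255],[0,6,0,0,0,0,255],[0,6,0,0,0,0,255]],
  ],
)

```text
time: 3.75
ee_pos: [449.1, -122.9, 49.8]
ee_rot: [-0.002, 0.745, -0.667, 0.001]
contact_force: [4.6, 2.8, -1.4]
width: 0.128
grip_force: 59.7
```

```bash
cat >> h.py <<'E'
def check(f):
    c=snap('wrist',f);P=cloud(c);J=tojig(P);z=P[...,2];k=c['img'].max(2)
    for n,m in dict(handle=(k<80)&(z>50)&(z<75)&(abs(J[...,0]+130)<65)&(abs(J[...,1]-5)<42),
      jaw=(z>78)&(z<95)&(abs(J[...,0])<60)&(abs(J[...,1]+72)<50),stop=(z>34)&(z<46)&(abs(J[...,0])<60)&(abs(J[...,1]-67)<30),
      post=(z>54)&(z<66)&(abs(J[...,0]+160)<20)&(abs(J[...,1]-67)<12)).items():
        if m.sum()>5: r=cv2.minAreaRect(J[m].astype(np.float32)); print(n,m.sum(),np.round(r[0],1),np.round(r[1],1),round(r[2],1),'z',z[m].mean().round(1))
    return c,P,J
E
python3 -c "
from h import *
need(*jig(-160,7.5),48);print(tojig(robot.sense()['ee_pos']))"
```

```text
need [-0.3  2.1  1.8] [-0.004  0.     0.002] at [ 449.1 -122.9   49.8] t 3.75 w 0.128 F [ 4.6  2.8 -1.4] g 59.7
[-157.94768842    7.20842783]
```

Run:
```python
from h import *
c,P,J=check('w2'); b=snap('side','s2');
A=c['img'];B=cv2.resize(cv2.convertScaleAbs(b['img'][130:220,230:370],alpha=1.4),None,fx=2.7,fy=2.7,interpolation=cv2.INTER_CUBIC)
B=np.pad(B,((0,384-B.shape[0]),(0,0),(0,0)));cv2.imwrite('pics/v2.png',cv2.resize(np.hstack([A,B]),(797,345)))
```

```text
handle 6397 [-154.8    3.5] [59.7 58.1] 52.6 z 62.2
stop 1165 [-27.4  66.7] [28.2 16.8] 82.2 z 38.1
```

View pics/v2.png

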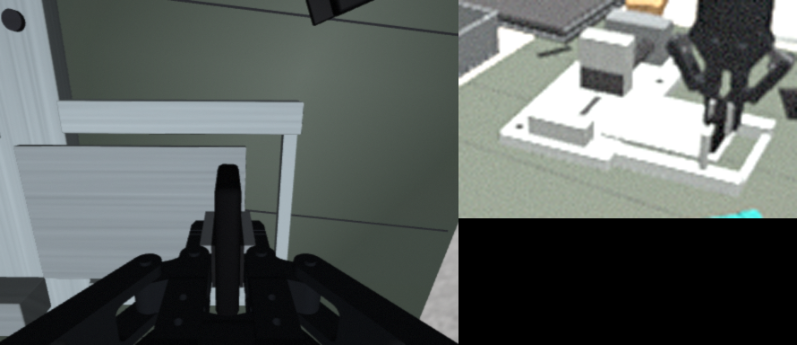

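Run:
```python
from h import *
c=load('w2');P=cloud(c);J=tojig(P);s=np.s_[214:255,270:320];z=P[s][...,2];m=(z>58)&(z<66)
x=J[s][m];print(m.sum(),np.percentile(x[:,0],[3,50,97]),x[:,1].min(),x[:,1].max(),z[m].mean())
b=load('side0');b2=load('s2')
for q in(b,b2):
    Q=cloud(q);K=tojig(Q);z=Q[...,2]
    m=(z>50)&(z<66)&(np.hypot(K[...,0]+160,K[...,1]-67)<14);print('post',m.sum(),np.median(K[m],0),z[m].max())
```

```text
Traceback (most recent call last):
IndexError: index -1 is out of bounds for axis 0 with size 0
```

Request:
arm_command(
  targets=[
    [[0,1,0,0,0,0,255],[0,1,0,0,0,0,255],[0,1,0,0,0,0,0],[0,1,0,0,0,0,0],[0,1,0,0,0,0,0]],
  ],
)

```text
time: 4.35
ee_pos: [445.7, -123.6, 49.1]
ee_rot: [0.0, 0.745, -0.667, -0.0]
contact_force: [-0.5, -1.3, -0.3]
width: 0.636
grip_force: 0.0
```

Request:
arm_command(
  targets=[
    [[0,0,0,0,0,0,0],[0,0,-45,0,0,0,0],[0,0,-90,0,0,0,0],[20,0,-120,0,0,0,0],[20,0,-120,0,0,0,0]],
  ],
)

```text
time: 4.85
ee_pos: [451.1, -145.0, 174.0]
ee_rot: [-0.002, 0.745, -0.667, 0.004]
contact_force: [0.2, 1.4, -0.5]
width: 0.997
grip_force: 0.0
```

Request:
arm_command(
  targets=[
    [[0,-40,-20,0,0,0,0],[0,-60,-30,0,0,0,0],[0,-60,-30,0,0,0,0],[0,-60,-30,0,0,0,0]],
  ],
)

```text
time: 5.25
ee_pos: [507.5, -136.6, 198.2]
ee_rot: [0.0, 0.745, -0.667, -0.001]
contact_force: [-0.6, 0.1, -0.9]
width: 0.999
grip_force: 0.0
```

Run:
```python
from h import *
need(*jig(-160,7.5),48);c,P,J=check('w3')
m=(P[...,2]>35)&(P[...,2]<70)&(J[...,1]>42)&(J[...,1]<54)&(abs(J[...,0]+155)<30)
print('tab',m.sum(),J[m].mean(0) if m.sum() else '',np.percentile(J[m][:,0],[5,95]) if m.sum() else '')
```

```text
need [-20.2  58.4 150.3] [0.002 0.001 0.002] at [ 507.5 -136.6  198.2] t 5.25 w 0.999 F [-0.6  0.1 -0.9] g 0.0
handle 1112 [-159.1    9.5] [74.5 12.4] 89.7 z 60.1
jaw 2678 [ -0.2 -53.2] [25.1 60.5] 89.7 z 83.7
stop 1205 [ 0.3 66.2] [26.  70.5] 88.8 z 38.6
post 119 [-158.4   63.9] [ 9.4 15.2] 19.3 z 57.7
tab 48 [-158.63880928   49.31262258] [-160.82185594 -156.98711825]
```

View pics/w3.png

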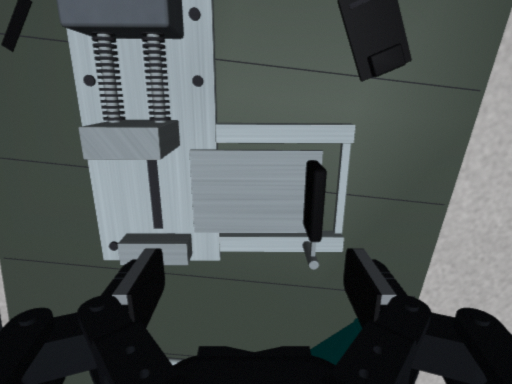

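The view shows the handle at (315,200) with its tab at (313,248), in line with the post at (314,265): -158.6 against -158.4. The shutter is at the index and the nest floor slot is open. Now to the sheath.

```bash
python3 -c "
from h import *
need(627,221,200)"
```

```text
need [-342.4 -158.4   -1.9] [0.002 0.001 0.002] at [ 507.1 -136.7  198.2] t 5.3 w 1.004 F [ 0.4  0.6 -0.2] g 0.0
```

Request:
arm_command(
  targets=[
    [[-43,-20,0,0,0,0,0],[-86,-40,0,0,0,0,0],[-129,-60,0,0,0,0,0],[-172,-80,0,0,0,0,0],[-215,-100,0,0,0,0,0]],
  ],
)

```text
time: 5.8
ee_pos: [583.0, 89.3, 198.9]
ee_rot: [0.0, 0.745, -0.667, -0.0]
contact_force: [0.9, 0.5, 0.4]
width: 1.0
grip_force: 0.0
```

Request:
arm_command(
  targets=[
    [[-43,-20,0,0,0,0,0],[-86,-40,0,0,0,0,0],[-127,-58,0,0,0,0,0],[-127,-58,0,0,0,0,0],[-127,-58,0,0,0,0,0]],
  ],
)

```text
time: 6.3
ee_pos: [626.6, 220.9, 198.0]
ee_rot: [0.001, 0.745, -0.667, -0.0]
contact_force: [-0.6, -0.1, 0.1]
width: 0.999
grip_force: 0.0
```

Run:
```python
from h import *
need(627,221,200)
c=snap('wrist','w4');P=cloud(c);z=P[...,2]
m=(z>48)&(z<66)&(np.hypot(P[...,0]-627,P[...,1]-221)<90)&(c['img'].max(2)<90)
n,l,st,ce=cv2.connectedComponentsWithStats(m.astype(np.uint8));i=1+st[1:,4].argmax();m=l==i
p=P[m];r=cv2.minAreaRect(p[:,:2].astype(np.float32));print(m.sum(),r,z[m].mean(),np.percentile(z[m],95))
```

```text
need [-0.  -0.3 -2. ] [ 0.002 -0.001  0.003] at [626.6 220.9 198. ] t 6.3 w 0.999 F [-0.6 -0.1  0.1] g 0.0
5009 ((628.8078002929688, 220.58973693847656), (37.610294342041016, 119.82229614257812), 7.329108238220215) 56.39421585454494 58.087522543734984
```

View pics/w4.png

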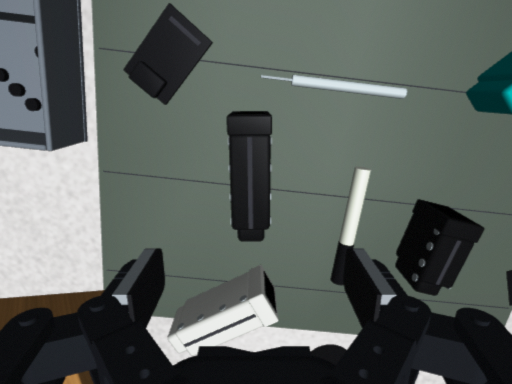

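The wrist view shows the long black sheath at (250,175), with its mouth collar at the top (250,122) and its tip at (250,235). The short sheath is at (440,245), the white look-alike at (225,310), and the turquoise at the right edge.

Request:
arm_command(
  targets=[
    [[0,-2,45,0,0,0,0],[0,-2,85,0,0,0,0],[0,-2,120,0,0,0,0],[0,-2,148,0,0,0,0],[0,-2,160,0,0,0,0]],
  ],
)

```text
time: 6.85
ee_pos: [627.5, 218.2, 36.6]
ee_rot: [0.002, 0.744, -0.668, -0.001]
contact_force: [-1.4, -0.9, -0.1]
width: 1.001
grip_force: 0.0
```

Request:
arm_command(
  targets=[
    [[0,0,1,0,0,0,0],[0,0,1,0,0,0,255],[0,0,1,0,0,0,255],[0,0,1,0,0,0,255],[0,0,1,0,0,0,255]],
  ],
)

```text
time: 7.35
ee_pos: [630.3, 221.2, 40.0]
ee_rot: [-0.001, 0.745, -0.667, 0.001]
contact_force: [0.7, 0.3, -0.5]
width: 0.416
grip_force: 60.4
```

Request:
arm_command(
  targets=[
    [[0,0,0,0,0,0,255],[0,0,0,0,0,0,255],[0,0,0,0,0,0,255]],
  ],
)

```text
time: 7.65
ee_pos: [630.3, 221.2, 39.9]
ee_rot: [-0.001, 0.745, -0.667, 0.001]
contact_force: [-1.6, 1.0, 6.2]
width: 0.413
grip_force: 61.3
```

```bash
python3 -c "
from h import *
need(628.8,220.6,36)"
```

```text
need [0.4 1.6 3.9] [-0.002  0.001  0.002] at [630.3 221.2  39.9] t 7.65 w 0.413 F [-1.6  1.   6.2] g 61.3
```

Request:
arm_command(
  targets=[
    [[0,0,-20,0,0,0,255],[0,0,-50,0,0,0,255],[0,0,-80,0,0,0,255],[0,0,-105,0,0,0,255],[0,0,-110,0,0,0,255]],
  ],
)

```text
time: 8.15
ee_pos: [630.9, 221.2, 151.8]
ee_rot: [-0.003, 0.745, -0.667, 0.001]
contact_force: [0.1, 0.3, -1.2]
width: 0.411
grip_force: 60.5
```

```bash
python3 -c "
from h import *
need(*jig(0,28),150)"
```

```text
need [301.6  60.5   0.9] [-0.005  0.002  0.002] at [630.9 221.2 151.8] t 8.15 w 0.411 F [ 0.1  0.3 -1.2] g 60.5
```

Request:
arm_command(
  targets=[
    [[25,5,0,0,0,0,255],[65,13,0,0,0,0,255],[110,22,0,0,0,0,255],[155,31,0,0,0,0,255],[195,40,0,0,0,0,255]],
  ],
)

```text
time: 8.65
ee_pos: [609.9, 20.6, 146.7]
ee_rot: [0.001, 0.745, -0.667, -0.001]
contact_force: [0.5, -0.7, -1.8]
width: 0.411
grip_force: 60.6
```

Request:
arm_command(
  targets=[
    [[40,8,0,0,0,0,255],[75,15,0,0,0,0,255],[98,19,0,0,0,0,255],[106,21,0,0,0,0,255],[106,21,0,0,0,0,255]],
  ],
)

```text
time: 9.15
ee_pos: [601.1, -85.9, 147.1]
ee_rot: [0.001, 0.744, -0.668, -0.001]
contact_force: [-0.6, 0.3, -2.9]
width: 0.41
grip_force: 60.6
```

Run:
```python
from h import *
need(*jig(0,28),150);c,P,J=check('w5')
for lo,hi in((150,176),(130,160)):
    z=P[...,2];m=(z>lo)&(z<hi)&(c['z_map']>0)&(abs(J[...,0])<25)&(J[...,1]<20)&(J[...,1]>-60)
    if m.sum()>20: print(lo,m.sum(),J[m].min(0),J[m].max(0),z[m].mean(),cv2.minAreaRect(J[m].astype(np.float32)))
```

```text
need [-0.5 -2.8 -3. ] [ 0.002  0.001 -0.   ] at [601.1 -85.9 147.1] t 9.15 w 0.41 F [-0.6  0.3 -2.9] g 60.6
handle 2501 [-158.6    9.6] [13.2 74.7] 0.1 z 58.9
jaw 4827 [ -0.2 -53.1] [24.4 60.1] 90.0 z 83.9
stop 10 [34.9 58.2] [7.8 0.4] 87.6 z 38.5
post 200 [-159.4   63.6] [15.8  9.6] 81.4 z 57.6
150 14714 [-24.98281923 -33.09275744] [24.94965421 19.99927485] 163.71643424292503 ((-0.017116546630859375, -6.547212600708008), (53.09182357788086, 49.93248748779297), 89.99861145019531)
130 1511 [-24.99782271 -33.1016977 ] [24.90639375 19.99809596] 149.1620538683338 ((1.605255126953125, -7.352458953857422), (50.016780853271484, 51.91832733154297), 3.679626703262329)
```

View pics/w5.png

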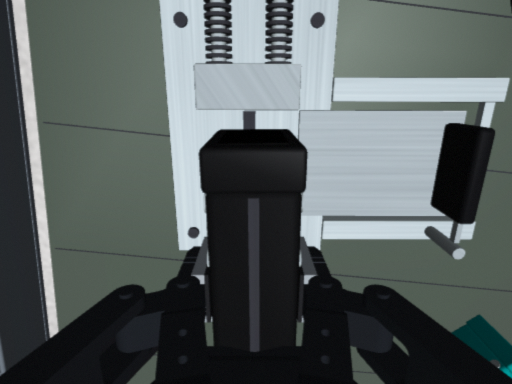

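The view shows the sheath held straight, with its mouth collar at (254,165), short of the jaw at (248,87). The open floor is below, and the handle (463,172), tab and post (457,250) are in line.

Run:
```python
from h import *
c=load('w5');P=cloud(c);J=tojig(P);z=P[...,2]
for v in(170,180):
    x=J[v,190:320][(z[v,190:320]>155)]; print(v,x[:,0].min(),x[:,0].max(),x[:,1].mean(),z[v,250])
```

```text
170 -22.37432109499217 15.072695332955107 -24.771616407979 164.06260329958977
180 -21.857658657125228 15.636231575296197 -20.924108061640908 164.3892605878931
```

Request:
arm_command(
  targets=[
    [[0,-3,20,0,0,0,255],[0,-3,40,0,0,0,255],[0,-3,55,0,0,0,255],[0,-3,60,0,0,0,255],[0,-3,60,0,0,0,255]],
  ],
)

```text
time: 9.7
ee_pos: [604.6, -83.8, 87.5]
ee_rot: [0.001, 0.745, -0.667, -0.001]
contact_force: [0.2, -0.2, -0.9]
width: 0.411
grip_force: 60.6
```

```bash
python3 -c "
from h import *
need(*jig(0,-8),86)"
```

```text
need [37.2  1.   1.5] [0.002 0.    0.003] at [604.6 -83.8  87.5] t 9.7 w 0.411 F [ 0.2 -0.2 -0.9] g 60.6
```

Push along tool +x (jig -y).

Request:
arm_command(
  targets=[
    [[6,0,1,0,0,0,255],[13,0,1,0,0,0,255],[21,0,1,0,0,0,255],[29,0,1,0,0,0,255],[37,0,1,0,0,0,255]],
  ],
)

```text
time: 10.2
ee_pos: [609.7, -120.4, 88.4]
ee_rot: [-0.002, 0.745, -0.667, -0.0]
contact_force: [-0.5, 10.2, 2.4]
width: 0.413
grip_force: 60.9
```

Request:
arm_command(
  targets=[
    [[1,0,0,0,0,0,255],[1,0,0,0,0,0,255],[1,0,0,0,0,0,255]],
  ],
)

```text
time: 10.5
ee_pos: [609.7, -121.1, 88.4]
ee_rot: [-0.002, 0.745, -0.667, -0.0]
contact_force: [-2.0, 10.2, 1.9]
width: 0.41
grip_force: 60.9
```

Run:
```python
from h import *
need(*jig(0,-8),56);c,P,J=check('w6');z=P[...,2]
for v in(190,200,210,225):
    x=J[v,150:360][(z[v,150:360]>92)&(abs(J[v,150:360,0])<28)]; print(v,x[:,0].min(),x[:,0].max(),x[:,1].mean(),z[v,250]) if len(x) else 0
```

```text
need [-0.2  2.  32.4] [-0.003  0.003  0.001] at [ 609.7 -121.1   88.4] t 10.5 w 0.41 F [-2.  10.2  1.9] g 60.9
handle 129 [-153.5   35. ] [ 3.9 24.2] 11.4 z 52.0
jaw 10225 [ -0.1 -80.3] [60.5 25.8] 0.1 z 84.1
stop 303 [ 1.5 69.9] [19.7 66.7] 89.2 z 39.0
post 155 [-156.5   63.3] [15.8  5.9] 86.0 z 56.7
190 -16.759954894153566 19.52702893039307 -53.09796866154952 105.2440839830951
200 -17.408349756782055 20.147716449470295 -50.33430852970877 106.22139451313132
210 -17.189632607953275 20.021663032172846 -45.8308369873289 106.03869619907262
225 -16.443926779258128 18.79921900736697 -39.99245224757813 106.87396176772117
```

View pics/w6.png

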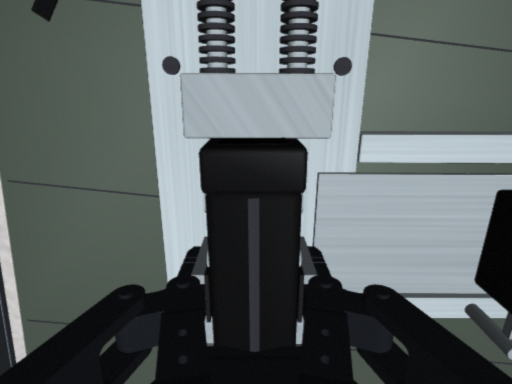

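The mouth presses flat against the jaw at (257,138), and the jaw has moved about 27 mm. I add 2 mm of clearance, shift 1.5 mm for centring, then lower.

Request:
arm_command(
  targets=[
    [[2,1.5,0,0,0,0,255],[2,1.5,4,0,0,0,255],[2,1.5,9,0,0,0,255],[2,1.5,14,0,0,0,255],[2,1.5,18,0,0,0,255]],
  ],
)

```text
time: 11.05
ee_pos: [609.1, -123.1, 70.8]
ee_rot: [-0.002, 0.745, -0.667, 0.0]
contact_force: [-1.4, 9.9, 3.6]
width: 0.414
grip_force: 61.1
```

```bash
python3 -c "
from h import *
need(*jig(0,-10),56)"
```

```text
need [-0.3  1.2 14.8] [-0.004  0.002  0.002] at [ 609.1 -123.1   70.8] t 11.05 w 0.414 F [-1.4  9.9  3.6] g 61.1
```

Request:
arm_command(
  targets=[
    [[0,0,4,0,0,0,255],[0,0,8,0,0,0,255],[0,0,11,0,0,0,255],[0,0,13,0,0,0,255],[0,0,14,0,0,0,255]],
  ],
)

```text
time: 11.55
ee_pos: [609.0, -123.2, 56.8]
ee_rot: [-0.002, 0.745, -0.667, 0.0]
contact_force: [-1.6, 9.1, 4.5]
width: 0.411
grip_force: 61.1
```

Request:
arm_command(
  targets=[
    [[0,0,1,0,0,0,255],[0,0,1,0,0,0,255]],
  ],
)

```text
time: 11.75
ee_pos: [609.0, -123.2, 55.8]
ee_rot: [-0.002, 0.745, -0.667, 0.0]
contact_force: [-0.7, 9.7, 3.2]
width: 0.414
grip_force: 61.1
```

Request:
arm_command(
  targets=[
    [[0,0,1,0,0,0,255],[0,0,1,0,0,0,255]],
  ],
)

```text
time: 11.95
ee_pos: [609.1, -123.2, 54.9]
ee_rot: [-0.002, 0.745, -0.667, 0.0]
contact_force: [-1.4, 10.4, 4.8]
width: 0.41
grip_force: 61.0
```

Request:
arm_command(
  targets=[
    [[0,0,0.7,0,0,0,255],[0,0,0.7,0,0,0,255]],
  ],
)

```text
time: 12.15
ee_pos: [609.1, -123.2, 54.9]
ee_rot: [-0.002, 0.745, -0.667, 0.001]
contact_force: [-2.2, 10.0, 8.1]
width: 0.415
grip_force: 61.7
```

Request:
arm_command(
  targets=[
    [[-1,0,0,0,0,0,255],[-2,0,0,0,0,0,255],[-3,0,0,0,0,0,255],[-4,0,0,0,0,0,255],[-4,0,0,0,0,0,255]],
  ],
)

```text
time: 12.65
ee_pos: [608.8, -120.2, 54.9]
ee_rot: [-0.002, 0.745, -0.667, 0.001]
contact_force: [-1.8, 6.0, 5.4]
width: 0.418
grip_force: 61.3
```

Request:
arm_command(
  targets=[
    [[-1,0,0,0,0,0,255],[-1,0,0,0,0,0,255]],
  ],
)

```text
time: 12.85
ee_pos: [608.7, -119.3, 54.9]
ee_rot: [-0.002, 0.745, -0.667, 0.001]
contact_force: [-2.3, 6.8, 5.8]
width: 0.421
grip_force: 61.3
```

Request:
arm_command(
  targets=[
    [[-1,0,0,0,0,0,255],[-1,0,0,0,0,0,255]],
  ],
)

```text
time: 13.05
ee_pos: [608.6, -118.7, 54.9]
ee_rot: [-0.002, 0.745, -0.667, 0.001]
contact_force: [-1.2, 4.3, 6.0]
width: 0.417
grip_force: 61.3
```

Request:
arm_command(
  targets=[
    [[-1,0,0,0,0,0,255],[-1,0,0,0,0,0,255]],
  ],
)

```text
time: 13.25
ee_pos: [608.6, -118.7, 54.9]
ee_rot: [-0.001, 0.745, -0.667, 0.002]
contact_force: [-0.5, -0.1, 6.7]
width: 0.413
grip_force: 61.3
```

The tip has met the stop: the position stalled and the force fell. Release and lift.

Request:
arm_command(
  targets=[
    [[0,0,-0.5,0,0,0,255],[0,0,-0.5,0,0,0,0],[0,0,-0.5,0,0,0,0],[0,0,-0.5,0,0,0,0],[0,0,-0.5,0,0,0,0]],
  ],
)

```text
time: 13.75
ee_pos: [606.8, -117.9, 52.8]
ee_rot: [0.0, 0.745, -0.667, -0.0]
contact_force: [-0.3, 0.2, -0.7]
width: 0.997
grip_force: 0.0
```

Request:
arm_command(
  targets=[
    [[0,0,0,0,0,0,0],[0,0,-15,0,0,0,0],[0,0,-50,0,0,0,0],[0,0,-95,0,0,0,0],[0,0,-140,0,0,0,0]],
  ],
)

```text
time: 14.25
ee_pos: [606.5, -117.9, 194.3]
ee_rot: [0.001, 0.745, -0.667, -0.0]
contact_force: [1.3, 1.2, 0.6]
width: 0.999
grip_force: 0.0
```

Request:
arm_command(
  targets=[
    [[0,0,0,0,0,0,0],[0,0,0,0,0,0,0]],
  ],
)

```text
time: 14.45
ee_pos: [607.6, -117.7, 194.4]
ee_rot: [-0.001, 0.745, -0.667, 0.001]
contact_force: [-0.4, 0.9, -0.7]
width: 1.0
grip_force: 0.0
```

Run:
```python
from h import *
need(*jig(0,-5),200);c,P,J=check('w7');z=P[...,2];b=snap('side','s7')
m=(z>62)&(z<78)&(c['img'].max(2)<90)&(abs(J[...,0])<30)&(J[...,1]>-72)&(J[...,1]<62)
n,l,st,ce=cv2.connectedComponentsWithStats(m.astype(np.uint8));m=l==1+st[1:,4].argmax()
print('sheath',m.sum(),cv2.minAreaRect(J[m].astype(np.float32)),J[m].min(0),J[m].max(0),z[m].mean())
A=np.polyfit(J[m][:,1],z[m],1),np.polyfit(J[m][:,0],z[m],1);print('slopes',A[0][0],A[1][0])
B=cv2.resize(b['img'][120:230,220:390],(512,331),interpolation=cv2.INTER_CUBIC);B=np.pad(B,((0,53),(0,0),(0,0)))
cv2.imwrite('pics/v7.png',cv2.resize(np.hstack([c['img'],B]),(798,299)))
```

```text
need [ 0.3  0.2 -5.6] [-0.003  0.     0.002] at [ 607.6 -117.7  194.4] t 14.45 w 1.0 F [-0.4  0.9 -0.7] g 0.0
handle 1481 [-158.4    9.3] [74.2 13.1] 89.8 z 59.1
jaw 3016 [ -0.2 -78.2] [60.1 25. ] 0.0 z 83.9
stop 1319 [ 0.5 66.7] [25.7 70. ] 90.0 z 38.8
post 134 [-159.6   63.6] [15.7  9.8] 69.6 z 57.7
sheath 5549 ((0.2575111389160156, -5.5641326904296875), (37.39409255981445, 117.63065338134766), 0.02540597692131996) [-18.41458714 -64.38692055] [18.97684585 53.25524505] 71.55941469992123
slopes -0.021569429739928446 0.010740824925700783
```

View pics/v7.png

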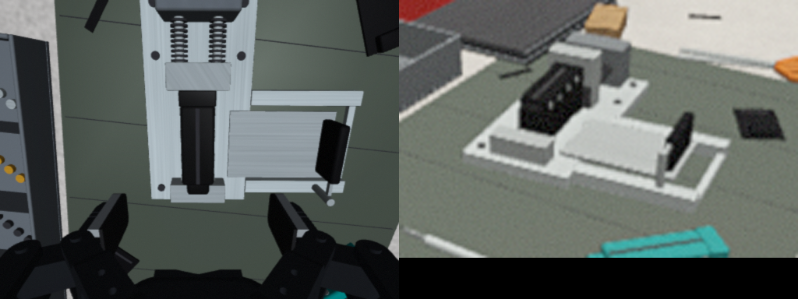

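The sheath stands at (197,140) between the jaw (197,76) and the stop (197,190). It is centred at x = 0.3 mm, square to the jig, with its top at about 72 mm, so it is on the deck. The handle tab lines up with the post, and the gripper is clear.

```bash
python3 -c "
from plant import robot
print(robot.close_job())"
```

```text
the job is handed in; nothing more can be done
None
```

The job is handed in at about 14.5 s of the 58 s allowed: the shutter tab is level with the index post to about 1 mm, the long sheath stands flat, centred and clamped with its tip against the stop, and the short sheath was left untouched.

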